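# Feed a tested valve block through the chute flap

## Task

On the test bench, push the blue valve block steadily along its lane with the fingertips so that it swings the orange flap open, goes through and tips over the edge and slides down the ramp to the tray; then take the fingers back out so that the flap hangs shut. Only push the block, never lift or carry it or flick it, and leave the nozzle, the brass plug and the jar where they stand.

Things in the scene. Friction and masses are not known exactly. Their poses are not given: they have to be found in the camera images.
- chute: fixed outfeed chute. Origin on the table below the flap's hinge, mid-lane; x along the lane in the feeding direction, y left, z up (yaw only). Level aluminium deck, top 90 mm above the table, x = -170 to +40 mm, 210 mm wide; lane 60 mm wide between two steel rails 12 mm high, 8 mm wide (inner faces y = +-30 mm)
- gate (a point): centre of the hinge pin across the lane, 62 mm above the deck at chute x = 0; 11 mm thick with the flap's sleeve. Carried by two dark posts at y = +-40 mm (12 mm wide, 14 mm deep, tops 66 mm above the deck, 68 mm clear between). Closed fingers leaning about 40 degrees (tips pointing forward and down) pass under the pin by 20 mm and more
- lip (a point): middle of the deck's far edge, chute x = +40 mm, height 90 mm. The block tips over it by itself once its centre is a few mm past it, when its rear face is some 5 to 10 mm past the hinge line. Beyond it a smooth 45 degree ramp leads down to a black tray, floor 12 mm above the table, chute x = 118 to 245 mm, 76 mm wide, green walls 45 mm high (105 mm beside the ramp)
- flap (a joint): orange gravity flap, 56 mm wide, 4 mm thick, hanging 58 mm down from the pin to 4 mm above the deck. 0 = hanging shut (upright), grows to at most 1.4 rad as its lower edge swings up in the chute's +x direction; about 100 g, falls shut by itself when nothing holds it
- flap_edge (a point): middle of the flap's lower edge
- block_center (a point): centre (half-way up, 15 mm above its underside) of the loose blue valve block, 70 mm long (its x), 46 mm wide (y), 30 mm high, brass ports on top, about 0.26 kg, slides easily. It lies on the deck in the lane before the flap, its x along the lane to within 0.06 rad
- nozzle_center (a point): bystander: centre of a steel nozzle, 26 mm diameter, 42 mm high, upright on the deck left of the lane (chute y about +72 mm)
- plug_center (a point): bystander: centre of a brass plug, 30 mm diameter, 30 mm high, upright on the deck right of the lane (chute y about -72 mm)
- jar_center (a point): bystander: centre of a closed amber jar, 60 mm diameter, 90 mm high, on the table to the left of the chute
There are look-alikes about, which are no part of the job. Leave any green, purple or red look-alike of the part that bears block_center alone.

How it is judged:
By the outcome, as a careful person would: the job done as asked, in the order asked, and still so for the second after the job is handed in, with the robot touching nothing.
It also fails if it takes over 38 s, if anything falls off the work surface, if the arm or the gripper's body presses on something with over 40 N, if the wrist force passes 120 N, or if a joint passes its speed limit or range.

## Robot

A 6-joint arm with a two-finger parallel gripper is mounted at the origin on the work surface. World frame = base frame: x ahead of the robot, y to its left, z up, the work surface at z = 0. Lengths are in m, angles in rad, forces in N, time in s.
With the tool pointing down it reaches from about 0.4 to 0.825 m from the base axis. Payload 7 kg.
Tool frame: the origin (TCP) lies at the very end of the fingers, on their centre line; the grasp point (between the pads) lies 19 mm behind it; y points along the fingers, z is the direction in which the jaws open and shut, and the axes are right-handed (so a half turn about y gives the same grasp; the last joint's range is limited). The gripper opens to 88 mm and grips with 3 to 60 N. Pads are 19 mm wide; open, the fingers measure 130 mm over their backs; the gripper's body (78 mm by 193 mm) begins 47 mm behind the grasp point.
Start: joints at [1.602, 0.359, 0.012, 0, -1.224, -0.288], TCP at [0.171, 0.653, 0.227] pointing down, gripper open.
Joint ranges: [-3.07, 3.07], [-1.43, 2.12], [-1.02, 1.25], [-3.03, 1.67], [-3.05, -0], [-3.03, 3.03]. Speed limits (rad/s): [2.39, 2.39, 3.01, 3.14, 3.14, 3.14].

## Interface

Orientations are given as [roll, pitch, yaw] about the fixed x, y, z axes, in that order (R = Rz(yaw) Ry(pitch) Rx(roll)).
In Python, from station import get_state, grab_frame, job_done, regions_of gives the robot as it stands.
- The arm moves only by the tool drive_tool, never from a script. Its argument "rows" is a list of rows, each a list of 3 entries, a list of its own where there are three numbers: the shift along the world's x, y, z as a fraction of full scale, then the turn about the world's z as a fraction of full scale, then the opening, from 0 (shut) to 1 (fully open). A call has 1 to 12 rows; each row is the pose to reach, as a shift and turn from the pose commanded when the call began; what a row does not reach only later rows make up. Full scale, the value 1, is 30 cm for a shift and 90 degrees for a turn. A row lasts 1/10 s, in which the tool goes at most 50 mm and 8.59 degrees, less where a joint would pass 70% of its speed; a pose out of reach is approached as far as the arm can. A call with a number of a shift or a turn outside -1 to 1 is refused whole. A call with a gripper value outside its range is refused whole. The fingers move at their own pace and stop on an object; "newtons" is the grip in N (left out, the last holds). Time passes only in rows, so rows that repeat a pose let the fingers close. It gives the time, the measured TCP pose, the force and the opening at its end, in the units of the state.
- get_state(): the state, without advancing time (a new reading comes with each control period).
- grab_frame(name): name is "scene" or "top" or "wrist"; returns a dict with "img" (400x640x3 uint8, blue, green, red), "fx", "fy", "cx", "cy" (pixels), "T" (4x4, takes a point from camera to world coordinates); the wrist camera has in their place "hand_eye" (4x4, takes a point from camera to tool coordinates, whose origin is the TCP and whose axes are the tool frame's). Camera axes: x right, y down, z forward; pixel columns grow to the right and rows downward; lengths in m; the calibration is good to about 2 mm. A picture is of the moment at which its call begins: read the wrist's pose just before it. There is no depth.
- job_done(): hands the job in, once; it reports no verdict.
Trained networks look in a picture, given as the dict that the camera call returned (one of the last four; its "shot" number tells which), for a name from the list of things; names that differ only in an ending like _2 or _b are one class to them, and where a whole thing is asked for, a point or a joint stands for the part that bears it (a point fixed in the world has none). Each returns a list of dicts, best first, with "confidence" (0 to 1); they miss things now and then, are a little off and sometimes report something else, mostly with a low value. They report only what shows in the picture. A call takes as long as a camera call. They do not tell look-alikes from the thing itself.
- regions_of(picture, thing): "pixels" (400x640 bool, what is visible of it) and "box" ([left, top, right, bottom] in pixels, round what is visible of it).
The state is a dict: "t": time; "q": joint angles; "qd": joint speeds; "joint_efforts": joint torques, N m; "eef_pos": TCP position; "ee_rot": TCP orientation; "force": force on the tool from outside, world axes, zero at the start; "moment": the same for the moment, N m; "width": finger opening in m.
Only numpy, scipy, OpenCV 4.12 (cv2) and the standard library are available. Lean on these libraries where they do the work, as an engineer would, in place of code of your own. Each camera call takes 0.05 s, during which the arm holds its last target. There are 200 camera calls.

## Working session

There is one attempt and no reset: what is moved stays moved. The work goes in short steps, Python scripts to look and compute and a tool call to move; the robot and the scene stay as the last step left them, time stands still between calls to the robot, and variables do not carry over. Pictures are saved under pics/ and viewed, about 8 in all and at most 12, crops included, and the job is handed in when it is done.

Besides the shell and the picture viewer there is one more tool, called after "Call:" as a command line: name --argument value ..., lists and objects as JSON in quotes. drive_tool: Moves the arm, as the interface text tells. Its arguments: {"type":"object","properties":{"rows":{"type":"array"},"newtons":{"type":"number"}},"required":["rows"]}

```bash
mkdir -p pics; ls; python3 - <<'E'
from station import *
import cv2,numpy as np
s=get_state(); print({k:np.round(v,3).tolist() for k,v in s.items()})
for n in ("scene","top"):
    f=grab_frame(n); cv2.imwrite(f"pics/{n}0.png",f["img"]); print(n,f["fx"],f["cx"],f["cy"],np.round(f["T"],3).tolist())
    for t in ("chute","gate","flap","block_center","nozzle_center","plug_center","jar_center"):
        try: print(t,[(np.round(r["confidence"],2),r["box"]) for r in regions_of(f,t)])
        except Exception as e: print(t,e)
E
```

```text
pics
{'t': 0.0, 'q': [1.602, 0.359, 0.011, -0.0, -1.224, -0.288], 'qd': [0.002, -0.0, 0.001, -0.0, 0.002, -0.0], 'joint_efforts': [-0.001, -58.272, 29.305, 6.997, 0.007, -0.0], 'eef_pos': [0.171, 0.652, 0.226], 'ee_rot': [-1.569, 0.0, 2.885], 'force': [0.449, 0.255, -0.019], 'moment': [0.007, 0.004, 0.047], 'width': 0.088}
scene 394.9267369056126 321.6230406541645 198.71105417360837 [[0.896, 0.353, -0.27, 0.804], [0.444, -0.724, 0.527, -0.297], [-0.01, -0.592, -0.806, 0.699], [0.0, 0.0, 0.0, 1.0]]
chute [(np.float64(0.55), [227.1, 174.1, 487.7, 358.7])]
gate [(np.float64(0.61), [230.3, 177.6, 483.5, 357.2])]
flap []
block_center [(np.float64(0.97), [223.3, 186.6, 254.7, 221.1]), (np.float64(0.87), [224.6, 302.5, 258.2, 347.9]), (np.float64(0.83), [279.7, 208.1, 326.4, 250.4]), (np.float64(0.63), [310.4, 351.1, 360.6, 400.0])]
nozzle_center [(np.float64(0.62), [295.2, 173.6, 310.6, 195.0])]
plug_center [(np.float64(0.81), [272.2, 250.6, 285.7, 266.4])]
jar_center [(np.float64(0.57), [318.2, 87.5, 341.2, 129.3])]
top 388.9505845182124 317.94577054863925 197.76295729991887 [[0.001, -0.999, 0.048, 0.525], [-1.0, -0.002, -0.018, 0.129], [0.018, -0.048, -0.999, 1.07], [0.0, 0.0, 0.0, 1.0]]
chute [(np.float64(0.95), [313.5, 64.1, 394.6, 222.7])]
gate [(np.float64(0.96), [313.5, 62.0, 395.5, 225.1])]
flap [(np.float64(0.49), [344.5, 149.1, 369.2, 156.8])]
block_center [(np.float64(0.74), [400.8, 184.5, 428.5, 212.6]), (np.float64(0.68), [403.6, 118.8, 427.9, 148.7]), (np.float64(0.63), [322.1, 241.3, 344.5, 270.2]), (np.float64(0.58), [344.4, 171.1, 364.1, 201.3]), (np.float64(0.16), [311.9, 63.1, 394.4, 222.7])]
nozzle_center [(np.float64(0.64), [317.4, 197.3, 327.4, 211.7]), (np.float64(0.57), [311.2, 62.9, 393.3, 224.7])]
plug_center [(np.float64(0.58), [374.1, 181.3, 388.2, 196.8])]
jar_center [(np.float64(0.92), [196.3, 223.1, 223.7, 251.8])]
```

```bash
python3 - <<'E'
import cv2,numpy as np
a=cv2.imread("pics/top0.png")[50:290,180:450]; cv2.imwrite("pics/a.png",cv2.resize(a,None,fx=2.4,fy=2.4,interpolation=cv2.INTER_CUBIC))
b=cv2.imread("pics/scene0.png")[80:400,200:520]; cv2.imwrite("pics/b.png",cv2.resize(b,None,fx=1.8,fy=1.8,interpolation=cv2.INTER_CUBIC))
E
```

```text
(no output)
```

View pics/a.png

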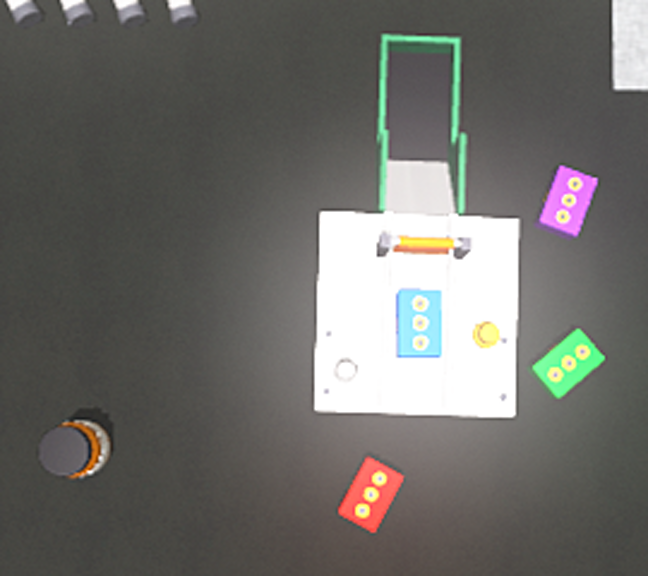

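View pics/b.png

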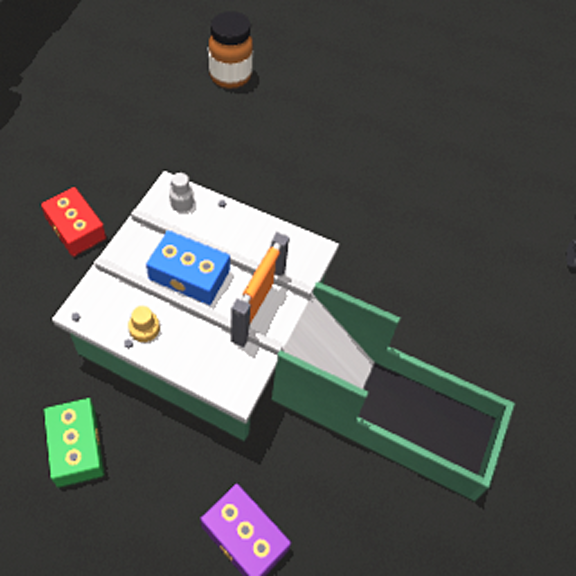

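The top crop shows the chute feeding along about world +x. Deck corners are at crop px (320,211), (519,218), (516,416) and (315,411), and the blue block is in the lane at about (420,323). The scene crop agrees, with deck corners at (165,171), (338,244), (249,417) and (54,320). Next I'll fit the chute pose from both views and measure the block.

```bash
cat > h.py <<'E'
import numpy as np, cv2
from station import *
from scipy.optimize import least_squares
def proj(f,P):
    T=f["T"]; p=(np.atleast_2d(P)-T[:3,3])@T[:3,:3]
    return np.c_[f["fx"]*p[:,0]/p[:,2]+f["cx"],f["fy"]*p[:,1]/p[:,2]+f["cy"]]
def ray(f,uv,z):
    T=f["T"]; d=T[:3,:3]@np.array([(uv[0]-f["cx"])/f["fx"],(uv[1]-f["cy"])/f["fy"],1]); o=T[:3,3]
    return o+d*(z-o[2])/d[2]
def c2w(c,P):
    P=np.atleast_2d(P).astype(float); s,k=np.sin(c[2]),np.cos(c[2])
    return np.c_[c[0]+k*P[:,0]-s*P[:,1],c[1]+s*P[:,0]+k*P[:,1],P[:,2]]
def w2c(c,p):
    d=np.array(p[:2])-c[:2]; s,k=np.sin(c[2]),np.cos(c[2]); return np.array([k*d[0]+s*d[1],-s*d[0]+k*d[1]])
def blue(f):
    h=cv2.cvtColor(f["img"],cv2.COLOR_BGR2HSV); m=cv2.inRange(h,(95,120,60),(125,255,255))
    n,l,st,_=cv2.connectedComponentsWithStats(m); i=1+np.argmax(st[1:,4]); return (l==i).astype(np.uint8)
E
python3 - <<'E'
from h import *
ft=grab_frame("top"); fs=grab_frame("scene")
P=np.array([[40,105,90],[40,-105,90],[-170,-105,90],[-170,105,90]])/1e3
t=np.array([[320,211],[519,218],[516,416],[315,411]])/2.4+[180,50]
s=np.array([[338,244],[249,417],[54,320],[165,171]])/1.8+[200,80]
for name,fs_ in (("top",[(ft,t)]),("scene",[(fs,s)]),("both",[(ft,t),(fs,s)])):
    r=least_squares(lambda c:np.concatenate([(proj(f,c2w(c,P))-u).ravel() for f,u in fs_]),[.68,.03,0])
    print(name,r.x.round(4),"res",np.abs(r.fun).max().round(2))
c=r.x; np.save("c.npy",c)
# block fit: hull of 8 corners vs blue mask (mask outline via hull IoU) in both views
bx=np.array([[a,b,z] for a in(-.035,.035) for b in(-.023,.023) for z in(.09,.12)])
ms=[(f,cv2.convexHull(cv2.findNonZero(blue(f)))) for f in(ft,fs)]
def res(v):
    o=[]
    for f,h in ms:
        q=cv2.convexHull(proj(f,c2w(v,bx)).astype(np.float32))
        for p in h[:,0]: o.append(cv2.pointPolygonTest(q,(float(p[0]),float(p[1])),True)-.3)
    return o
u=np.argwhere(blue(ft)).mean(0)[::-1]; b0=ray(ft,u,.115)
r=least_squares(res,[b0[0],b0[1],c[2]],diff_step=1e-3,x_scale=[.01,.01,.1])
print("block",r.x.round(4),np.abs(r.fun).max(),"chute frame",w2c(c,r.x).round(4),"dyaw",r.x[2]-c[2])
print("gate",c2w(c,[0,0,.152]),proj(ft,c2w(c,[[0,-.04,.156],[0,.04,.156]])))
E
```

```text
top [ 0.681   0.0189 -0.0252] res 0.37
scene [ 0.6852  0.0192 -0.0266] res 1.03
both [ 0.6838  0.0193 -0.0257] res 1.32
block [ 0.6058  0.0212 -0.0054] 1.1093458354765258 chute frame [-0.078 -0.   ] dyaw 0.020332008030406714
gate [[0.68375017 0.01925169 0.152     ]] [[374.40431342 150.06027994]
 [340.73611723 149.05328281]]
```

Call:
drive_tool --rows '[[[0.07,-0.117,0],0.03,0],[[0.14,-0.233,0],0.06,0],[[0.21,-0.35,0],0.09,0],[[0.28,-0.467,0],0.12,0],[[0.35,-0.583,0],0.147,0],[[0.42,-0.7,0],0.147,0],[[0.49,-0.817,0],0.147,0],[[0.56,-0.933,0],0.147,0],[[0.6,-1,0],0.147,0]]' --newtons 20

```text
t: 1.8
eef_pos: [0.3523, 0.3505, 0.227]
ee_rot: [-1.571, 0.0, 3.115]
force: [0.0, 0.8, -0.0]
width: 0.0211
```

Call:
drive_tool --rows '[[[0.07,-0.117,0],0,0],[[0.14,-0.233,0],0,0],[[0.21,-0.35,0],0,0],[[0.28,-0.467,0],0,0],[[0.35,-0.583,0],0,0],[[0.42,-0.7,0],0,0],[[0.49,-0.817,0],0,0],[[0.56,-0.933,0],0,0],[[0.6,-1,0],0,0]]'

```text
t: 2.7
eef_pos: [0.5325, 0.0505, 0.2267]
ee_rot: [-1.571, 0.0, 3.114]
force: [0.0, 1.5, 0.4]
width: 0.0007
```

```bash
python3 - <<'E'
from h import *
s=get_state(); print(s["t"],s["eef_pos"],s["ee_rot"],s["width"],np.round(s["q"],3)); f=grab_frame("wrist"); print(np.round(f["hand_eye"],3),f["fx"])
cv2.imwrite("pics/w1.png",f["img"])
E
```

```text
2.7 [0.53247923 0.050523   0.22668323] [-1.57063399e+00  3.63620445e-04  3.11424761e+00] 0.0007135781072166306 [ 0.462  0.128 -0.297  0.    -1.146  1.082]
[[ 0.001  0.958  0.288 -0.077]
 [-0.001 -0.288  0.958 -0.16 ]
 [ 1.    -0.001  0.001 -0.   ]
 [ 0.     0.     0.     1.   ]] 347.538290078845
```

View pics/w1.png

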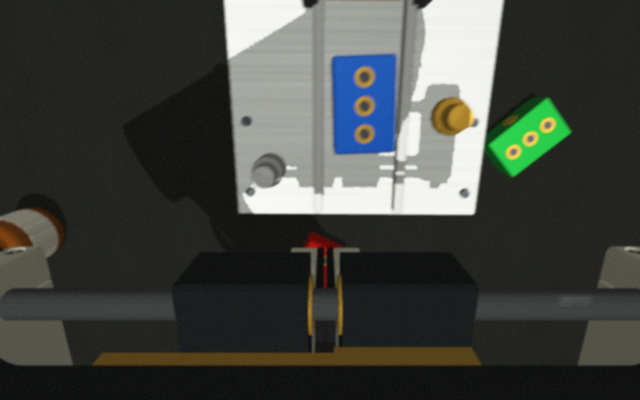

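The wrist view shows the near deck edge at (238,213)–(476,213), and block top corners at (332,57), (395,54), (396,152) and (334,154). I'll turn these into positions.

```bash
cat >> h.py <<'E'
from scipy.spatial.transform import Rotation as Ro
def wrist():
    s=get_state(); f=grab_frame("wrist"); T=np.eye(4); T[:3,:3]=Ro.from_euler("xyz",s["ee_rot"]).as_matrix(); T[:3,3]=s["eef_pos"]
    f["T"]=T@f["hand_eye"]; return f,s
E
python3 - <<'E'
from h import *
f,s=wrist(); c=np.load("c.npy")
for uv in((238,213),(476,213)): p=ray(f,uv,.09); print("deck",p.round(4),w2c(c,p).round(4))
for uv in((332,57),(395,54),(396,152),(334,154)): p=ray(f,uv,.12); print("blk",p.round(4),w2c(c,p).round(4))
E
```

```text
deck [0.5179 0.1274 0.09  ] [-0.1686  0.1038]
deck [ 0.5117 -0.0858  0.09  ] [-0.1693 -0.1094]
blk [0.6412 0.0411 0.12  ] [-0.0431  0.0207]
blk [ 0.6419 -0.0035  0.12  ] [-0.0413 -0.0239]
blk [ 0.5726 -0.0063  0.12  ] [-0.1104 -0.0284]
blk [0.5725 0.0411 0.12  ] [-0.1118  0.019 ]
```

Call:
drive_tool --rows '[[[0.03,-0.05,0],0,0],[[0.058,-0.097,-0.05],0,0],[[0.058,-0.097,-0.15],0,0],[[0.058,-0.097,-0.25],0,0],[[0.058,-0.097,-0.34],0,0],[[0.058,-0.097,-0.39],0,0],[[0.058,-0.097,-0.41],0,0],[[0.058,-0.097,-0.41],0,0]]'

```text
t: 3.6
eef_pos: [0.5485, 0.024, 0.1032]
ee_rot: [-1.57, -0.001, 3.116]
force: [-0.7, 0.4, 0.7]
width: 0.0002
```

Call:
drive_tool --rows '[[[0.015,0,0],0,0],[[0.03,-0.001,0],0,0],[[0.045,-0.001,0],0,0],[[0.06,-0.002,0],0,0],[[0.075,-0.002,0],0,0],[[0.09,-0.002,0],0,0],[[0.1,-0.003,0],0,0],[[0.1,-0.003,0],0,0]]'

```text
t: 4.4
eef_pos: [0.5794, 0.0228, 0.1034]
ee_rot: [-1.571, 0.0, 3.116]
force: [0.2, 0.5, 0.0]
width: 0.0003
```

```bash
python3 - <<'E'
from h import *
f,s=wrist(); print(s["t"],s["eef_pos"],s["force"]); cv2.imwrite("pics/w2.png",f["img"])
g=grab_frame("scene"); cv2.imwrite("pics/s2.png",cv2.resize(g["img"][120:320,200:460],None,fx=3,fy=3,interpolation=cv2.INTER_CUBIC))
E
```

```text
4.4 [0.57944495 0.02279936 0.10343874] [0.20242553 0.53280576 0.03928015]
```

View pics/s2.png

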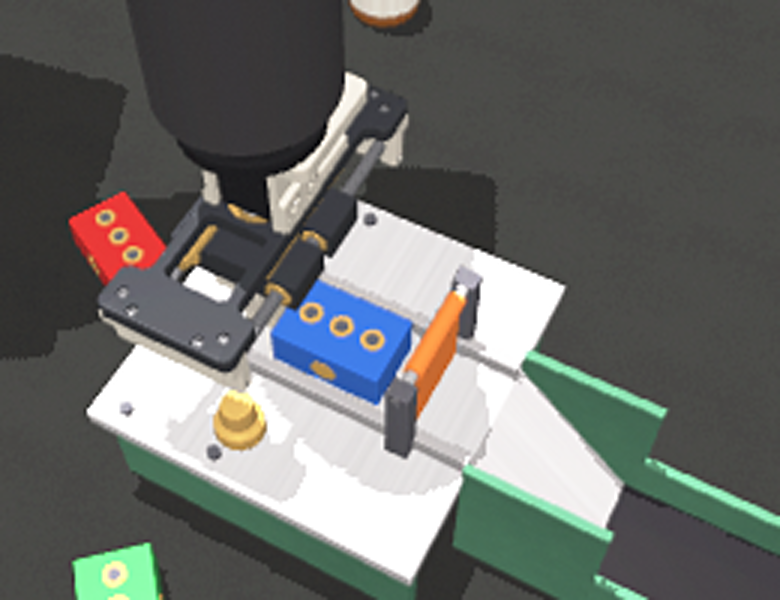

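View pics/w2.png

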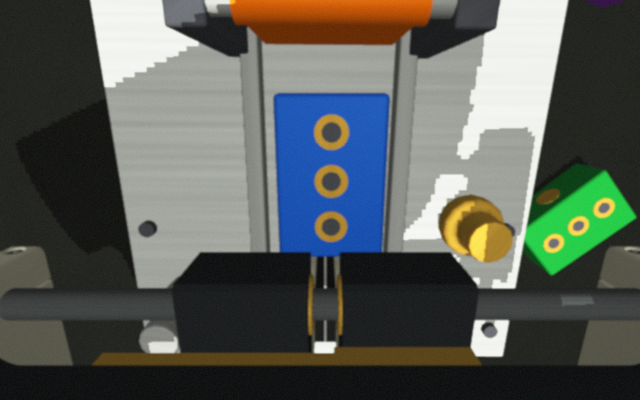

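The fingers sit against the block's rear, and the plug and nozzle are untouched. Wrist pixels: block front top edge (275,95)–(389,95), flap lower edge (250,43)–(410,43).

```bash
python3 - <<'E'
from h import *
f,s=wrist(); c=np.array([.684,.0185,-.0257]); np.save("c.npy",c)
print("tcp",w2c(c,s["eef_pos"]))
for n,uv,z in(("front",(275,95),.12),("front",(389,95),.12),("rear",(280,252),.12),("rear",(384,252),.12),("flapedge",(250,43),.094),("flapedge",(410,43),.094),("postbase?",(245,55),.09),("postbase",(412,56),.09)):
    p=ray(f,uv,z); print(n,p.round(4),w2c(c,p).round(4))
E
```

```text
tcp [-0.10498025  0.00165405]
front [0.6597 0.0406 0.12  ] [-0.0248  0.0215]
front [ 0.6585 -0.0042  0.12  ] [-0.0249 -0.0234]
rear [0.5927 0.0429 0.12  ] [-0.0919  0.0221]
rear [ 0.5914 -0.0037  0.12  ] [-0.092  -0.0246]
flapedge [0.6827 0.0538 0.094 ] [-0.0022  0.0352]
flapedge [ 0.6808 -0.0176  0.094 ] [-0.0023 -0.0362]
postbase? [0.6783 0.0573 0.09  ] [-0.0067  0.0386]
postbase [ 0.6758 -0.0197  0.09  ] [-0.0072 -0.0384]
```

Call:
drive_tool --rows '[[[0.02,-0.001,0],0,0],[[0.045,-0.002,0],0,0],[[0.072,-0.003,0],0,0],[[0.1,-0.004,0],0,0],[[0.128,-0.005,0],0,0],[[0.156,-0.006,0],0,0],[[0.184,-0.007,0],0,0],[[0.21,-0.008,0],0,0],[[0.235,-0.009,0],0,0],[[0.258,-0.01,0],0,0],[[0.278,-0.011,0],0,0],[[0.29,-0.011,0],0,0]]'

```text
t: 5.75
eef_pos: [0.6664, 0.0195, 0.1035]
ee_rot: [-1.571, 0.0, 3.116]
force: [-2.0, -0.4, 1.2]
width: 0.0004
```

```bash
python3 - <<'E'
from h import *
f,s=wrist(); c=np.load("c.npy"); print(s["t"],s["eef_pos"],w2c(c,s["eef_pos"]),s["force"])
g=grab_frame("scene"); cv2.imwrite("pics/s3.png",np.vstack([cv2.resize(g["img"][140:300,240:440],None,fx=2.2,fy=2.2,interpolation=cv2.INTER_CUBIC),f["img"][:240,100:540]]))
E
```

```text
5.75 [0.66641676 0.01949041 0.10346015] [-0.01760288  0.00053825] [-2.01519977 -0.40680175  1.2467287 ]
```

View pics/s3.png

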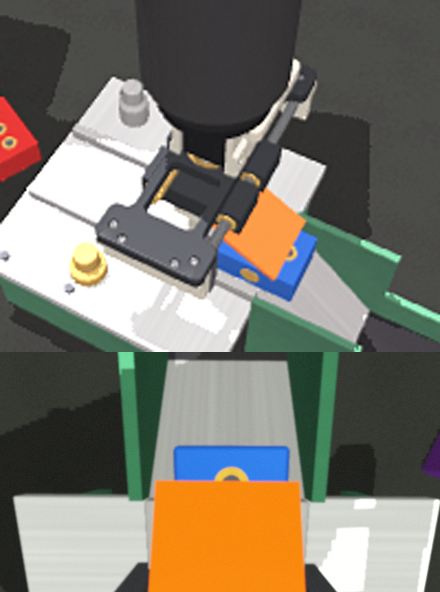

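The block nose now shows beyond the flap at wrist (275–389, 95), which is chute x ≈ +63, with its rear at about −8. This interface can't tilt the tool, so vertical fingers can't pass under the pin. I'll finish by pushing gently on the overhanging nose from the downstream side.

Call:
drive_tool --rows '[[[0.002,0,0],0,0],[[0.005,0,0],0,0],[[0.005,0,0],0,0]]'

```text
t: 6.15
eef_pos: [0.6672, 0.0196, 0.1037]
ee_rot: [-1.571, -0.0, 3.116]
force: [-0.9, -0.9, 0.9]
width: 0.0006
```

Call:
drive_tool --rows '[[[-0.02,0,0],0,0],[[-0.05,0,0],0,0],[[-0.06,0,0.08],0,0],[[-0.06,0,0.2],0,0],[[-0.06,0,0.3],0,0],[[-0.06,0,0.36],0,0],[[-0.06,0,0.36],0,0]]'

```text
t: 6.85
eef_pos: [0.6504, 0.0198, 0.2154]
ee_rot: [-1.572, 0.006, 3.116]
force: [0.3, -0.5, -0.3]
width: 0.0008
```

```bash
python3 - <<'E'
from h import *
f,s=wrist(); c=np.load("c.npy"); print(s["t"],s["eef_pos"],w2c(c,s["eef_pos"]),s["force"])
g=grab_frame("scene"); cv2.imwrite("pics/s4.png",np.vstack([cv2.resize(g["img"][140:300,240:440],None,fx=2.2,fy=2.2,interpolation=cv2.INTER_CUBIC),f["img"][:240,100:540]]))
m=blue(f); y,x=np.where(m); p=ray(f,(x.mean(),y.min()),.12); print("front",w2c(c,p),"visible rows",y.min(),y.max())
E
```

```text
6.85 [0.65036306 0.01979585 0.21539275] [-0.03365913  0.00043105] [ 0.29477761 -0.53207353 -0.26820302]
front [ 0.0635556  -0.00185916] visible rows 73 93
```

View pics/s4.png

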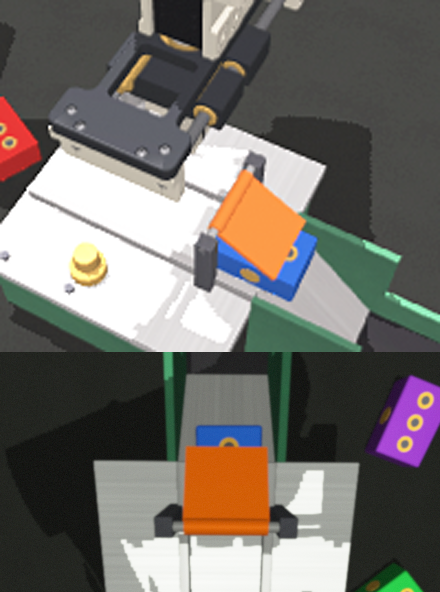

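Call:
drive_tool --rows '[[[0.06,-0.002,0],0,0],[[0.14,-0.004,0],0,0],[[0.22,-0.006,0],0,0],[[0.29,-0.009,0],0,0],[[0.325,-0.01,0],0,0],[[0.325,-0.01,-0.06],0,0],[[0.325,-0.01,-0.14],0,0],[[0.325,-0.01,-0.22],0,0],[[0.325,-0.01,-0.27],0,0],[[0.325,-0.01,-0.285],0,0],[[0.325,-0.01,-0.285],0,0]]'

```text
t: 8.05
eef_pos: [0.7465, 0.0165, 0.1255]
ee_rot: [-1.57, -0.001, 3.116]
force: [0.6, -0.1, -0.4]
width: 0.0006
```

```bash
python3 - <<'E'
from h import *
f,s=wrist(); c=np.load("c.npy"); print(s["t"],s["eef_pos"],w2c(c,s["eef_pos"]),s["force"],s["q"].round(2) if hasattr(s["q"],"round") else s["q"])
g=grab_frame("scene"); cv2.imwrite("pics/s5.png",cv2.resize(g["img"][140:300,270:430],None,fx=3.5,fy=3.5,interpolation=cv2.INTER_CUBIC))
E
```

```text
8.05 [0.74649516 0.01648543 0.12546654] [ 0.06252629 -0.00040795] [ 0.59646079 -0.11071293 -0.41502653] [ 0.28  0.54  0.07  0.   -1.1   1.26]
```

View pics/s5.png

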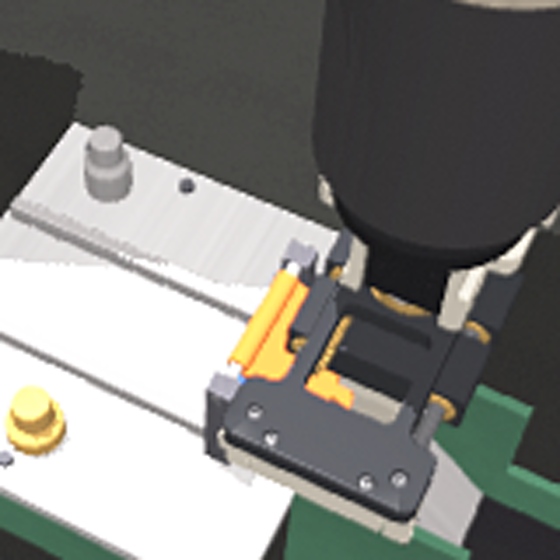

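Call:
drive_tool --rows '[[[0,0,-0.01],0,0],[[0,0,-0.018],0,0],[[0.004,0,-0.023],0,0],[[0.01,0,-0.028],0,0],[[0.016,0,-0.033],0,0],[[0.022,-0.001,-0.038],0,0]]'

```text
t: 8.75
eef_pos: [0.7544, 0.0163, 0.1152]
ee_rot: [-1.571, 0.002, 3.116]
force: [1.6, 0.7, 3.1]
width: 0.0006
```

```bash
python3 - <<'E'
from h import *
f,s=wrist(); c=np.load("c.npy"); print(s["t"],s["eef_pos"],w2c(c,s["eef_pos"]),s["force"])
g=grab_frame("top"); h=grab_frame("scene")
for q in(g,h):
    m=blue(q); print(m.sum(), cv2.boundingRect(m))
E
```

```text
8.75 [0.75442339 0.01631405 0.1152407 ] [ 0.0704563  -0.00037554] [1.61937761 0.68314343 3.11753391]
18 (347, 154, 18, 1)
42 (339, 250, 7, 10)
```

Call:
drive_tool --rows '[[[0,0,-0.008],0,0],[[0,0,-0.016],0,0],[[0.002,0,-0.024],0,0],[[0.004,0,-0.032],0,0]]'

```text
t: 9.3
eef_pos: [0.7595, 0.0164, 0.1085]
ee_rot: [-1.571, 0.011, 3.117]
force: [10.7, -1.5, 7.2]
width: 0.0007
```

```bash
python3 - <<'E'
from h import *
f,s=wrist(); c=np.load("c.npy"); print(s["t"],s["eef_pos"],w2c(c,s["eef_pos"]),s["force"])
h=grab_frame("scene"); m=blue(h); print(m.sum(), cv2.boundingRect(m))
cv2.imwrite("pics/s6.png",np.vstack([cv2.resize(h["img"][150:350,290:490],None,fx=2.2,fy=2.2,interpolation=cv2.INTER_CUBIC),f["img"][:150,100:540]]))
E
```

```text
9.3 [0.75945303 0.01637549 0.10853391] [ 0.07548271 -0.00018488] [10.69050212 -1.47427945  7.18459043]
52 (339, 251, 11, 10)
```

View pics/s6.png

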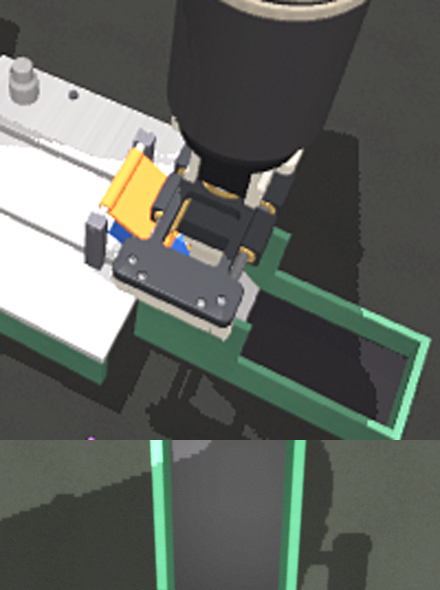

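Force on the tool is mainly +x (about 11 N). The tilted block wants to slide and is leaning on the finger, so I'll yield forward along the slope.

Call:
drive_tool --rows '[[[0.015,0,-0.003],0,0],[[0.03,-0.001,-0.008],0,0],[[0.045,-0.001,-0.013],0,0]]'

```text
t: 9.7
eef_pos: [0.7676, 0.0159, 0.1004]
ee_rot: [-1.571, -0.002, 3.115]
force: [0.7, -0.1, 0.3]
width: 0.0002
```

```bash
python3 - <<'E'
from h import *
f,s=wrist(); c=np.load("c.npy"); print(s["t"],s["eef_pos"],w2c(c,s["eef_pos"]),s["force"])
h=grab_frame("scene"); m=blue(h); print(m.sum(), cv2.boundingRect(m))
cv2.imwrite("pics/s7.png",cv2.resize(h["img"][180:300,290:450],None,fx=4,fy=4,interpolation=cv2.INTER_CUBIC))
E
```

```text
9.7 [0.76764719 0.0158674  0.10036672] [ 0.08368722 -0.00048223] [ 0.66208589 -0.10113359  0.28955168]
79 (345, 254, 17, 11)
```

View pics/s7.png

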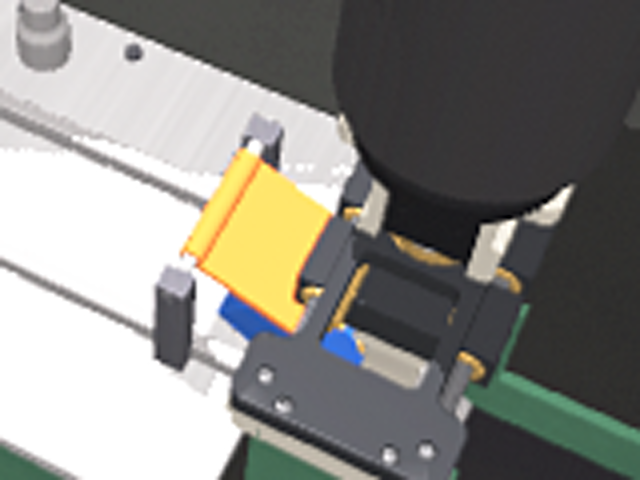

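Call:
drive_tool --rows '[[[0.015,0,0],0,0],[[0.03,-0.001,0],0,0],[[0.045,-0.001,0],0,0],[[0.045,-0.001,0],0,0]]'

```text
t: 10.2
eef_pos: [0.7819, 0.0156, 0.1007]
ee_rot: [-1.571, -0.001, 3.116]
force: [-0.7, -0.2, 0.2]
width: 0.0001
```

```bash
python3 - <<'E'
from h import *
f,s=wrist(); c=np.load("c.npy"); print(s["t"],s["eef_pos"],w2c(c,s["eef_pos"]),s["force"])
for n in("scene","top"):
    h=grab_frame(n); m=blue(h); print(n,m.sum(), cv2.boundingRect(m)); 
    H=cv2.cvtColor(h["img"],cv2.COLOR_BGR2HSV); o=cv2.inRange(H,(5,150,120),(20,255,255)); o[:,:300]=0; print("orange",cv2.boundingRect(o),o.sum()//255)
E
```

```text
10.2 [0.78193998 0.01558966 0.10069766] [ 0.09798243 -0.0003926 ] [-0.65022822 -0.20974706  0.20185085]
scene 1076 (408, 286, 47, 44)
orange (316, 100, 132, 288) 497Traceback (most recent call last):
  File "<stdin>", line 4, in <module>
  File "h.py", line 17, in blue
    n,l,st,_=cv2.connectedComponentsWithStats(m); i=1+np.argmax(st[1:,4]); return (l==i).astype(np.uint8)
                                                      ~~~~~~~~~^^^^^^^^^^
    return _wrapfunc(a, 'argmax', axis=axis, out=out, **kwds)
    return bound(*args, **kwds)
ValueError: attempt to get argmax of an empty sequence
```

The block went down into the tray. Raising the fingers clear.

Call:
drive_tool --rows '[[[0,0,0.06],0,0],[[0,0,0.18],0,0],[[0,0,0.32],0,0],[[0,0,0.46],0,0],[[-0.1,0,0.55],0,0],[[-0.25,0,0.6],0,0],[[-0.4,0,0.6],0,0],[[-0.55,0,0.6],0,0],[[-0.65,0,0.6],0,0],[[-0.7,0,0.6],0,0],[[-0.7,0,0.6],0,0],[[-0.7,0,0.6],0,0]]'

```text
t: 11.55
eef_pos: [0.5718, 0.0157, 0.2819]
ee_rot: [-1.571, 0.001, 3.116]
force: [-0.1, 0.9, 0.5]
width: 0.0006
```

```bash
python3 - <<'E'
from h import *
f,s=wrist(); print(s["t"],s["eef_pos"],s["force"])
h=grab_frame("scene"); cv2.imwrite("pics/s8.png",np.vstack([cv2.resize(h["img"][80:400,200:520],None,fx=1.1,fy=1.1),cv2.resize(f["img"],(352,220))]))
E
```

```text
11.55 [0.5718438  0.0157473  0.28189128] [-0.07375764  0.91065173  0.53155246]
```

View pics/s8.png

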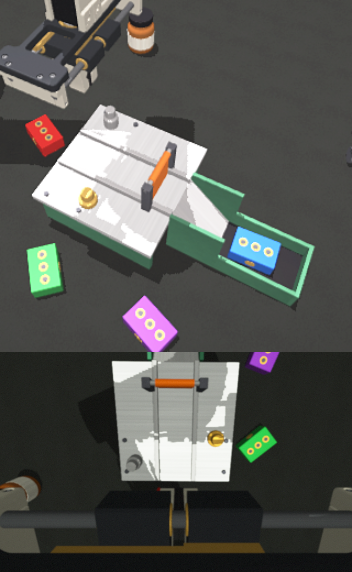

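The block lies upright in the tray at (255,245). The flap hangs shut at (160,175), and the nozzle, plug, jar and look-alikes are in place.

```bash
python3 -c "
from station import *
print(job_done())"
```

```text
the job is handed in; nothing more can be done
None
```

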